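# Open the shop till by its concealed catch

### The job

The drawer of the wooden till on the counter is held shut by a concealed catch: of the five flush panels in a row let into the till's top, four are solid and one gives way under a finger, and they all look alike. Feel along the row for the one that gives and press it in until the drawer springs out a little, then put the fingertips down behind the drawer's front and draw it fully out to its stop. Grip and lift nothing, the drawer's front included, and leave the goods on and around the till where they stand.

Things in the scene. Friction and masses are not known exactly. Their poses are not given: they have to be found in the camera images.
- till: wooden shop till, a flat box screwed to the counter, 330 deep (its x) x 400 wide (its y) x 115 mm high; origin at the centre of its underside; its x points away from its front, so the drawer comes out towards its -x. Does not move
- till_rail (a point): point on the till's flat top (115 mm above the counter), at the centre of the row of five flush panels; axes as the till's. The panels lie in a row along y, 56 mm centre to centre (centres at y = -112, -56, 0, 56, 112 mm), each 43 mm square in an opening 46 mm square, level with the top and divided by ribs 10 mm wide. One of them is the catch, a different one from start to start; the other four are solid
- catch (a joint): how far the catch panel is pressed in, m: 0 flush, 0.008 fully down. It springs back up by itself; about 3 N starts it and 4 to 5 N takes it fully down. From about 0.004 to 0.005 on it frees the drawer
- drawer (a joint): how far the drawer is out, m: 0 shut, 0.125 at its stop. Once freed, a spring kicks it out to about 0.08 and there it stays; from there it slides with light friction (about 2 to 4 N) and stays where it is left. It has no handle; before the catch is pressed it cannot be drawn
- drawer_edge (a point): middle of the top edge of the drawer's front, a wooden board 15 mm thick (x) and 358 mm wide (y), the point lying at the middle of the thickness, 95 mm above the counter; axes as the till's; it moves with the drawer. With the drawer sprung out there are about 60 mm free between the back of the board and the till's front face, and a free depth of 35 mm below the edge; a steel bar crosses the drawer about 80 mm behind the board
- carton_a: paper carton, 55 x 90 x 48 mm high, standing on the till's top behind the panels; origin at the centre of its underside. Leave alone
- carton_b: another carton of the same size, also on the till behind the panels; origin at the centre of its underside. Leave alone
- soap: soap box, 58 x 92 x 34 mm high, on the till behind the panels; origin at the centre of its underside. Leave alone
- matches: matchbox, 37 x 57 x 17 mm high, on the till's top in front of the panels near one end; origin at the centre of its underside. Leave alone
- calculator: pocket calculator, 135 x 90 x 16 mm, lying on the counter; origin at the centre of its underside. Leave alone
- mug: steel mug, 76 mm across, 85 mm high, on the counter; origin at the centre of its underside. Leave alone
- soda: green bottle, 64 mm across, 215 mm high, on the counter; origin at the centre of its underside. Leave alone
- ledger: account book, 214 x 154 x 18 mm, lying on the counter; origin at the centre of its underside. Leave alone

How it is judged:
On the way, in this order (a step that is already met when the one before it is completed fails the run):
1. the catch panel is pressed in and the drawer springs out (value of joint catch above 0.0035 m and value of joint drawer above 0.006 m).
2. the drawer is drawn fully out (value of joint drawer above 0.113 m), for 0.1 s.
At the end, for the whole second after the job is handed in: the drawer is out to within 12 mm of its stop (more than 113 of 125 mm) and stays there, the catch panel is back level with the top (within 2 mm), and every loose thing is within 25 mm of where it stood (value of joint drawer above 0.113 m and value of joint catch below 0.002 m and distance of each of carton_a, carton_b, soap, matches, calculator, mug, soda, ledger from where it was at the start of the episode below 0.025 m); the robot touches nothing.
It fails at once if the goods on and around the till are shifted more than 25 mm or lifted more than 10 mm (distance of any of carton_a, carton_b, soap, matches, calculator, mug, soda, ledger from where it was at the start of the episode above 0.025 m or height (world z) of any of carton_a, carton_b, soap, matches above 0.125 m or height (world z) of any of calculator, mug, soda, ledger above 0.01 m).
It fails at once if the drawer's front is pinched: taken between the fingers (x of the grasp point in the frame of drawer_edge between -0.007 and 0.007 m and z of the grasp point in the frame of drawer_edge between -0.1 and 0.012 m and y of the grasp point in the frame of drawer_edge between -0.18 and 0.18 m and contact force between the fingers and till above 0.3 N).
It also fails if it takes over 54 s, if anything falls off the work surface, if the arm or the gripper's body presses on something with over 40 N, if the wrist force passes 120 N, or if a joint passes its speed limit or range.

### The arm

A 7-joint arm with a two-finger parallel gripper is mounted at the origin on the work surface. World frame = base frame: x ahead of the robot, y to its left, z up, the work surface at z = 0. Lengths are in m, angles in rad, forces in N, time in s.
With the tool pointing down it reaches from about 0.4 to 0.85 m from the base axis. Payload 4.5 kg.
Tool frame: the origin (TCP) lies between the finger pads; the fingertips stand 11 mm ahead of it and the grasp point (between the pads) lies 8 mm behind it (r.nose_length is the distance from the TCP to the fingertips, in m); z points along the fingers, y is the line along which they close (so a half turn about z gives the same grasp; the last joint's range is limited). The gripper opens to 88 mm and grips with 3 to 60 N. Pads are 18 mm wide; open, the fingers measure 123 mm over their backs; the gripper's body (75 mm by 187 mm) begins 45 mm behind the grasp point.
Start: joints at [-1.279, 0.689, -0.195, 1.565, 0.157, 0.902, -0.215], TCP at [0.159, 0.604, 0.25] pointing down, gripper open.
Joint ranges: [-3.01, 3.01], [-0.46, 2.08], [-1.47, 1.51], [0.13, 2.56], [-1, 4.14], [0.04, 2.09], [-2.66, 2.66]. Speed limits (rad/s): [2.57, 2.57, 3.14, 3.14, 3.14, 3.14, 3.14].

### API

Orientations are given as a unit quaternion [x, y, z, w].
In Python, from plant import get_state, snapshot, camera_model, r gives the robot as it stands.
- The arm moves only by the shell command python3 -m inch 'ROWS' [FORCE]. ROWS is text: rows parted by semicolons, each of 7 numbers parted by spaces: the opening, from -1 (shut) to 1 (fully open), then the shift along the tool's x, y, z in m, then the turn, a rotation vector about the tool's x, y, z in rad. A call has 1 to 20 rows; each row shifts and turns the commanded pose from where the row before left it, along the tool's axes as they then stand; what a row does not reach is not made up. A row lasts 1/12 s, in which the tool goes at most 41.7 mm and 7.16 degrees, less where a joint would pass 70% of its speed; a pose out of reach is approached as far as the arm can. A call is refused whole if a number of a shift passes 0.0417 or a number of a turn 0.125, either way. A call with a gripper value outside its range is refused whole. The fingers move at their own pace and stop on an object; FORCE is the grip in N (left out, the last holds). Time passes only in rows, so rows that do not move let the fingers close. It gives the time, the measured TCP pose, the force, the opening and the grip force at its end, in the units of the state.
- get_state(): the state, without advancing time (a new reading comes with each control period).
- snapshot(name): name is "scene" or "top" or "wrist"; returns (picture, depth): 400x640x3 uint8, red, green, blue; 400x640 float32, m along the optical axis (not along the pixel's ray), 0 where there is no reading.
- camera_model(name): a dict with "intrinsics" (3x3 intrinsics, pixels), "view" (4x4, takes a point from world to camera coordinates). Camera axes: x right, y down, z forward; pixel columns grow to the right and rows downward; lengths in m; the calibration is good to about 2 mm. The wrist camera is an equidistant fisheye: a pixel r from the principal point sees the ray r / f radians off the axis. A picture is of the moment at which its call begins: read the wrist's pose just before it. camera_model takes no time and is no camera call; for the wrist camera it gives the pose at the moment of the call.
- r.finish_job(): hands the job in; it is judged then, once.
The state is a dict: "clock": time; "q": joint angles; "qd": joint speeds; "joint_torque": joint torques, N m; "tool_pos": TCP position; "eef_rot": TCP orientation; "contact_force": force on the tool from outside, world axes, zero at the start; "moment": the same for the moment, N m; "opening": opening from 0.0 (shut) to 1.0 (fully open); "finger_force": force on a finger pad.
Only numpy, scipy, OpenCV 4.12 (cv2) and the standard library are available. Lean on these libraries where they do the work, as an engineer would, in place of code of your own. Each camera call takes 0.05 s, during which the arm holds its last target. There are 200 camera calls.

## Working session

There is one attempt and no reset: what is moved stays moved. The work goes in short steps, Python scripts to look and compute and a shell command to move; the robot and the scene stay as the last step left them, time stands still between calls to the robot, and variables do not carry over. Pictures are saved under pics/ and viewed, at most 10 in all, crops included, and the job is handed in when it is done.

```bash
mkdir -p pics
cat > h.py <<'E'
import numpy as np, cv2
from plant import get_state, snapshot, camera_model, r
def grab(n):
    m=camera_model(n); p,d=snapshot(n); return p,d,m
def world(m,d,u,v):
    K=m["intrinsics"];z=d[int(v),int(u)]
    c=np.array([(u-K[0][2])/K[0][0]*z,(v-K[1][2])/K[1][1]*z,z,1]);return (np.linalg.inv(m["view"])@c)[:3]
def cloud(m,d):
    K=m["intrinsics"];v,u=np.indices(d.shape)
    c=np.stack([(u-K[0][2])/K[0][0]*d,(v-K[1][2])/K[1][1]*d,d,np.ones_like(d)],-1)
    return (c@np.linalg.inv(m["view"]).T)[...,:3]
E
python3 - <<'E'
from h import *
for n in("top","scene"):
    p,d,m=grab(n); cv2.imwrite(f"pics/{n}0.png",p[...,::-1]); np.savez(f"{n}0.npz",p=p,d=d,K=m["intrinsics"],V=m["view"])
s=get_state();print(s)
P=None
z=np.load("top0.npz");m=dict(intrinsics=z["K"],view=z["V"]);P=cloud(m,z["d"])
mask=(abs(P[...,2]-.115)<.005)&(z["d"]>0)
q=P[mask][:,:2].astype(np.float32);print(len(q),cv2.minAreaRect(q),cv2.boxPoints(cv2.minAreaRect(q)))
E
```

```text
{'clock': 0.1, 'q': array([-1.2791608 ,  0.68990724, -0.19454788,  1.56620928,  0.1572919 ,
        0.90253369, -0.21508447]), 'qd': array([-0.00156887, -0.00156087,  0.00064703, -0.00117891, -0.00175828,
       -0.00052241, -0.00100019]), 'joint_torque': array([-2.85564827e-03, -5.28495240e+01, -1.27120592e+00, -1.53835863e+01,
       -5.25068433e-02,  1.97545960e-03,  5.39709640e-05]), 'tool_pos': array([0.15925404, 0.60380403, 0.24899468]), 'eef_rot': array([ 1.28509102e-01,  9.91707980e-01, -8.30931556e-04, -5.69815013e-05]), 'contact_force': array([-0.00866929, -0.02842736, -0.09579314]), 'moment': array([-0.00443936, -0.01262038, -0.03503331]), 'finger_force': 0.0, 'opening': 0.9997598596142312}
8681 ((0.47569507360458374, 0.07280164957046509), (1.3472497463226318, 0.8250147104263306), 81.61302947998047) [[-0.03065436 -0.5334517 ]
 [ 0.78553724 -0.6537867 ]
 [ 0.9820445   0.679055  ]
 [ 0.1658529   0.79939   ]]
```

View pics/top0.png

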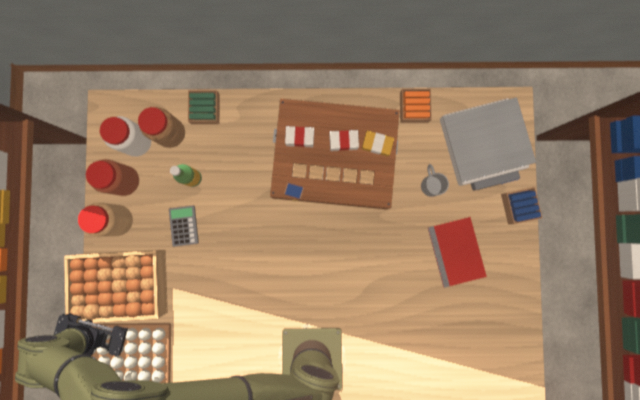

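View pics/scene0.png

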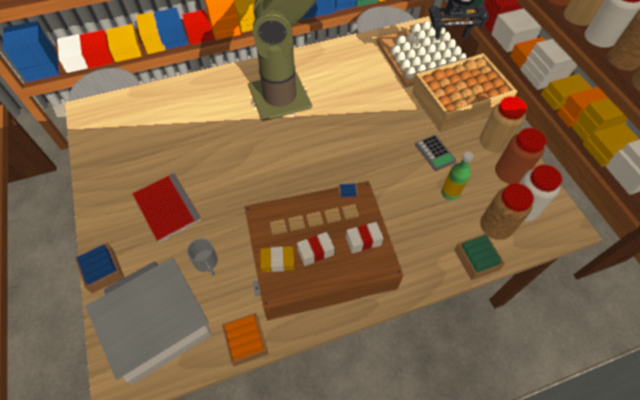

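The top view shows the till (cols 272–398, rows 100–208) with its front towards the robot. Panels run from (300,171) to (367,178), with the matchbox at (293,190) in front of the left end.

Run:
```python
from h import *
z=np.load("top0.npz");m=dict(intrinsics=z["K"],view=z["V"]);p=z["p"];P=cloud(m,z["d"])
box=np.zeros(p.shape[:2],bool);box[95:215,268:402]=1
t=box&(abs(P[...,2]-.115)<.008)
R=cv2.minAreaRect(P[t][:,:2].astype(np.float32));print(t.sum(),R,cv2.boxPoints(R))
c=p.astype(int)
pan=box&(c.min(-1)>95)&(abs(P[...,2]-.115)<.008);pan[:160]=0
n,l,s,ce=cv2.connectedComponentsWithStats(pan.astype(np.uint8))
for i in range(1,n):
    if s[i,4]>30: print(s[i],P[l==i].mean(0))
b=box&(c[...,2]>c[...,0]+20); print("match",P[b].mean(0))
for a in[(300,136),(344,140),(378,143),(293,190)]: print(a,world(m,z["d"],*a))
```

```text
9791 ((0.695807158946991, -0.08370324969291687), (0.40054479241371155, 0.3310682475566864), 84.14844512939453) [[ 0.5107175  -0.26605564]
 [ 0.8400607  -0.29980856]
 [ 0.8808968   0.09864914]
 [ 0.5515536   0.13240206]]
[292 164  14  13 145] [0.63768734 0.03502295 0.11410622]
[310 166  14  13 145] [ 0.63158003 -0.02109524  0.11391569]
[326 168  14  13 144] [ 0.62596147 -0.07488974  0.11385535]
[343 169  14  13 139] [ 0.6201327  -0.13128945  0.11403719]
[360 171  14  13 138] [ 0.6145004  -0.18714208  0.11384187]
match [0.56969255 0.05200586 0.14132798]
(300, 136) [0.74132258 0.02914578 0.16904667]
(344, 140) [ 0.72818922 -0.1112111   0.16524982]
(378, 143) [ 0.72078964 -0.22192603  0.14906214]
(293, 190) [0.57213065 0.05400156 0.12945798]
```

```bash
python3 -m inch '-1 0 0 0 0 0 -0.078;-1 0 0 0 0 0 -0.078;-1 0 0 0 0 0 0' 10; python3 -m inch '-1 -0.0267 -0.0258 0 0 0 0;-1 -0.0267 -0.0258 0 0 0 0;-1 -0.0267 -0.0258 0 0 0 0;-1 -0.0267 -0.0258 0 0 0 0;-1 -0.0267 -0.0258 0 0 0 0;-1 -0.0267 -0.0258 0 0 0 0;-1 -0.0267 -0.0258 0 0 0 0;-1 -0.0267 -0.0258 0 0 0 0;-1 -0.0267 -0.0258 0 0 0 0;-1 -0.0267 -0.0258 0 0 0 0;-1 -0.0267 -0.0258 0 0 0 0;-1 -0.0267 -0.0258 0 0 0 0;-1 -0.0267 -0.0258 0 0 0 0;-1 -0.0267 -0.0258 0 0 0 0;-1 -0.0267 -0.0258 0 0 0 0;-1 -0.0267 -0.0258 0 0 0 0;-1 -0.0267 -0.0258 0 0 0 0;-1 -0.0267 -0.0258 0 0 0 0;-1 -0.0267 -0.0258 0 0 0 0;-1 -0.0267 -0.0258 0 0 0 0'
cat > rel.py <<'E'
from h import *
from scipy.spatial.transform import Rotation as Ro
s=get_state();M=Ro.from_quat(s["eef_rot"]).as_matrix();p=s["tool_pos"]
yw=np.deg2rad(84.148-90);X=np.array([np.cos(yw),np.sin(yw),0]);Y=np.array([-X[1],X[0],0])
c=np.array([.62597,-.0759,.115])
d=p-c;print("t",round(s["clock"],2),"till-rail frame tcp mm",np.round([d@X*1e3,d@Y*1e3,d[2]*1e3],1),"tip z",round((p[2]-r.nose_length)*1e3,1))
print("F",np.round(s["contact_force"],2),"open",s["opening"],"xerr",np.round(M.T@X,3),"tz",np.round(M[:,2],4))
E
python3 rel.py
```

```text
clock: 0.35
tool_pos: [0.1593, 0.604, 0.2492]
eef_rot: [0.05, 0.999, -0.001, -0.0]
contact_force: [0.2, -0.1, 0.4]
opening: 0.797
finger_force: 0.0
clock: 2.02
tool_pos: [0.6389, 0.0349, 0.2495]
eef_rot: [0.052, 0.999, 0.0, -0.0]
contact_force: [-0.0, 0.6, 0.3]
opening: 0.005
finger_force: 0.0
t 2.02 till-rail frame tcp mm [  1.5 111.6 134.5] tip z 238.5
F [-0.02  0.56  0.27] open 0.004592672289825938 xerr [-1.     0.002 -0.001] tz [-6.e-04  1.e-04 -1.e+00]
```

```bash
python3 -m inch '-1 0.0015 0 0.03 0 0 0;-1 0 0 0.03 0 0 0;-1 0 0 0.03 0 0 0;-1 0 0 0.02 0 0 0;-1 0 0 0.01 0 0 0;-1 0 0 0 0 0 0' >/dev/null; python3 rel.py; python3 -m inch '-1 0 0 0.003 0 0 0;-1 0 0 0.001 0 0 0;-1 0 0 0 0 0 0'|sed -n '2p;4p'; python3 -m inch '-1 0 0 0.001 0 0 0;-1 0 0 0 0 0 0'|sed -n '2p;4p'; python3 -m inch '-1 0 0 0.001 0 0 0;-1 0 0 0 0 0 0'|sed -n '2p;4p'
```

```text
t 2.52 till-rail frame tcp mm [ -2.2 112.9  12.4] tip z 116.4
F [ 0.17 -0.05  0.5 ] open 0.006163434034358692 xerr [-1.     0.001 -0.004] tz [-4.2e-03 -7.0e-04 -1.0e+00]
tool_pos: [0.6374, 0.0371, 0.1269]
contact_force: [0.0, -0.8, -0.5]
tool_pos: [0.637, 0.037, 0.1255]
contact_force: [0.0, 0.3, 0.2]
tool_pos: [0.6371, 0.037, 0.1247]
contact_force: [-0.7, -0.1, 4.7]
```

```bash
python3 -m inch '-1 0 0 0.001 0 0 0;-1 0 0 0 0 0 0'|sed -n '2p;4p'; python3 -m inch '-1 0 0 0.001 0 0 0;-1 0 0 0 0 0 0'|sed -n '2p;4p'
```

```text
tool_pos: [0.6371, 0.037, 0.1238]
contact_force: [-1.0, -0.3, 5.0]
tool_pos: [0.6371, 0.037, 0.1225]
contact_force: [0.3, 0.4, 3.1]
```

```bash
python3 -m inch '-1 0 0 0.001 0 0 0;-1 0 0 0 0 0 0'|sed -n '2p;4p'; python3 -m inch '-1 0 0 0.001 0 0 0;-1 0 0 0 0 0 0'|sed -n '2p;4p';python3 -m inch '-1 0 0 0.001 0 0 0;-1 0 0 0 0 0 0'|sed -n '2p;4p'
python3 - <<'E'
from h import *
p,d,m=grab("top"); cv2.imwrite("pics/top1.png",cv2.resize(p[90:250,240:430,::-1],None,fx=4,fy=3.7))
E
```

```text
tool_pos: [0.6371, 0.037, 0.1211]
contact_force: [-0.1, -0.3, 3.7]
tool_pos: [0.637, 0.037, 0.1198]
contact_force: [1.1, 0.1, 3.1]
tool_pos: [0.6371, 0.037, 0.1187]
contact_force: [0.8, 0.7, 3.7]
```

View pics/top1.png

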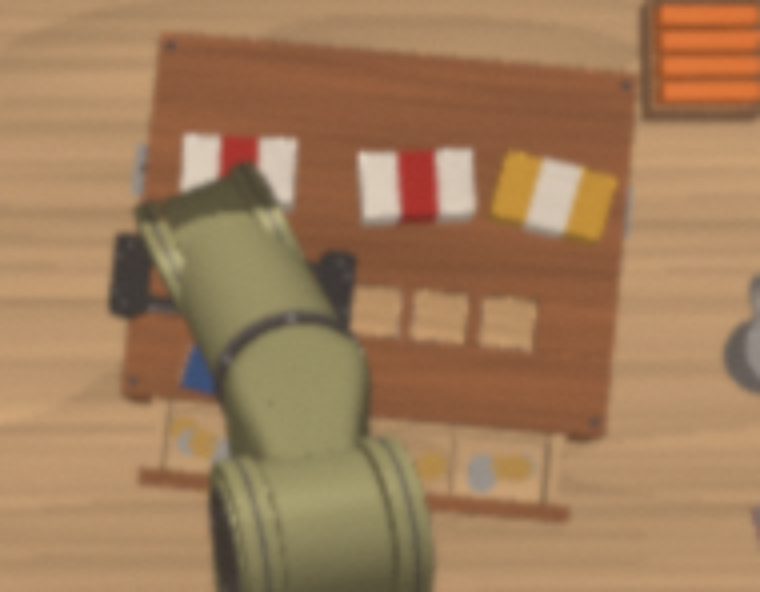

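The drawer has sprung out (board near row 490 in the crop). The left-most panel was the catch. I'll lift and measure the board.

```bash
python3 -m inch '-1 0 0 -0.01 0 0 0;-1 0 0 -0.03 0 0 0;-1 0 0 -0.03 0 0 0;-1 0 0 0 0 0 0'|tail -5; python3 rel.py
python3 - <<'E'
from h import *
p,d,m=grab("top");P=cloud(m,d)
yw=np.deg2rad(84.148-90);X=np.array([np.cos(yw),np.sin(yw),0]);Y=np.array([-X[1],X[0],0]);c=np.array([.62597,-.0759,.115])
D=P-c;a=D@X;b=D@Y;z=P[...,2]
for lo in(-.16,-.12,-.08,-.04):
    k=(b>lo)&(b<lo+.04)&(a<-.08)&(a>-.2)&(d>0)
    o=np.argsort(a[k]);print(lo,[(round(i*1e3),round(j*1e3)) for i,j in zip(a[k][o][::6],z[k][o][::6])])
E
```

```text
tool_pos: [0.6394, 0.0377, 0.1943]
eef_rot: [0.051, 0.999, 0.001, 0.004]
contact_force: [-0.5, -0.0, 0.5]
opening: 0.004
finger_force: 0.0
t 4.32 till-rail frame tcp mm [  1.8 114.3  79.3] tip z 183.3
F [-0.49 -0.01  0.52] open 0.003695231050237514 xerr [-1.    -0.     0.008] tz [ 0.0083  0.0016 -1.    ]
-0.16 [(-200, -1), (-198, 0), (-196, -1), (-194, -5), (-192, 2), (-190, -6), (-188, 1), (-187, -4), (-185, 4), (-183, 2), (-181, 2), (-179, 2), (-177, 1), (-175, -2), (-174, -5), (-172, 36), (-171, 95), (-170, 96), (-168, 89), (-167, 91), (-165, 94), (-164, 101), (-162, 93), (-160, 91), (-159, 93), (-155, 10), (-153, 16), (-152, 18), (-150, 17), (-148, 14), (-146, 16), (-144, 20), (-142, 15), (-140, 12), (-139, 24), (-137, 19), (-135, 23), (-133, 20), (-132, 29), (-130, 24), (-127, 25), (-126, 17), (-124, 26), (-122, 19), (-121, 25), (-118, 15), (-117, 22), (-115, 22), (-113, 10), (-111, 22), (-109, 21), (-107, 18), (-105, 18), (-104, 10), (-102, 10), (-100, 13), (-99, 33), (-98, 50), (-96, 47), (-95, 117), (-94, 114), (-93, 17), (-92, 116), (-91, 9), (-90, 115), (-88, 111), (-86, 11
[... 1476 characters left out ...]
46), (-95, 103), (-94, 116), (-92, 17), (-92, 23), (-91, 110), (-90, 107), (-89, 116), (-87, 117), (-85, 105), (-84, 117), (-82, 113)]
-0.04 [(-200, 778), (-199, 779), (-198, 777), (-198, 777), (-197, 778), (-196, 779), (-195, 776), (-194, 775), (-193, 777), (-192, 775), (-191, 775), (-190, 771), (-189, 769), (-188, 771), (-187, 768), (-186, 770), (-185, 766), (-184, 766), (-183, 765), (-181, 761), (-180, 757), (-178, 745), (-172, -4), (-166, 99), (-163, 95), (-159, 93), (-151, 13), (-147, 16), (-141, 25), (-137, 22), (-131, 30), (-127, 21), (-120, 17), (-116, 21), (-110, 18), (-106, 15), (-102, 16), (-99, 28), (-96, 45), (-93, 116), (-91, 19), (-90, 112), (-87, 114), (-84, 109), (-81, 112)]
```

```bash
python3 -m inch '-1 0.026 -0.029 0 0 0 0;-1 0.026 -0.029 0 0 0 0;-1 0.026 -0.029 0 0 0 0;-1 0.026 -0.029 0 0 0 0;-1 0.026 -0.029 0 0 0 0;-1 0 0 0 0 0 0;-1 0 0 0 0 0 0' >/dev/null; python3 rel.py;  python3 -m inch '-1 0 0 0.025 0 0 0;-1 0 0 0.025 0 0 0;-1 0 0 0.02 0 0 0;-1 0 0 0 0 0 0;-1 0 0 0 0 0 0'>/dev/null; python3 rel.py
```

```text
t 4.95 till-rail frame tcp mm [-133.5  -34.1   73. ] tip z 177.0
F [ 1.23  0.18 -0.08] open 0.004955729778933141 xerr [-1.     0.004 -0.004] tz [-4.3e-03 -9.0e-04 -1.0e+00]
t 5.37 till-rail frame tcp mm [-131.   -30.5    2.9] tip z 106.9
F [ 0.12 -0.5   0.08] open 0.006790370887076878 xerr [-1.    -0.002 -0.002] tz [-2.3e-03  9.0e-04 -1.0e+00]
```

```bash
python3 -m inch '-1 0 0 0.015 0 0 0;-1 0 0 0.015 0 0 0;-1 0 0 0 0 0 0;-1 0 0 0 0 0 0'>/dev/null; python3 rel.py; python3 -m inch '-1 0.008 0 0 0 0 0;-1 0.005 0 0 0 0 0;-1 0.005 0 0 0 0 0;-1 0.005 0 0 0 0 0;-1 0.005 0 0 0 0 0;-1 0.005 0 0 0 0 0;-1 0 0 0 0 0 0'>/dev/null; python3 rel.py
```

```text
t 5.7 till-rail frame tcp mm [-130.3  -31.2  -25.7] tip z 78.3
F [-0.22  0.99  1.16] open 0.004738751101316109 xerr [-1.    -0.001  0.   ] tz [ 5.e-04  2.e-04 -1.e+00]
t 6.28 till-rail frame tcp mm [-165.3  -31.7  -26.1] tip z 77.9
F [0.3  0.73 1.3 ] open 0.005382266985703097 xerr [-1.    -0.001 -0.002] tz [-1.6e-03 -2.0e-04 -1.0e+00]
```

```bash
python3 -m inch '-1 0.004 0 0 0 0 0;-1 0.005 0 0 0 0 0;-1 0.005 0 0 0 0 0;-1 0.005 0 0 0 0 0;-1 0.004 0 0 0 0 0;-1 0.003 0 0 0 0 0;-1 0 0 0 0 0 0'>/dev/null; python3 rel.py; python3 -m inch '-1 0.003 0 0 0 0 0;-1 0 0 0 0 0 0;-1 0 0 0 0 0 0'>/dev/null; python3 rel.py
```

```text
t 6.87 till-rail frame tcp mm [-191.7  -31.7  -26.5] tip z 77.5
F [-0.61 -0.13 -0.05] open 0.003936954491760696 xerr [-1.    -0.001 -0.003] tz [-3.e-03 -1.e-04 -1.e+00]
t 7.12 till-rail frame tcp mm [-193.7  -31.8  -26.5] tip z 77.5
F [-0.25  0.14  0.06] open 0.005444937233653788 xerr [-1.    -0.001 -0.002] tz [-0.0018  0.     -1.    ]
```

```bash
for i in 1; do python3 -m inch '-1 0.003 0 0 0 0 0;-1 0 0 0 0 0 0'>/dev/null; python3 rel.py; python3 -m inch '-1 0.003 0 0 0 0 0;-1 0 0 0 0 0 0'>/dev/null; python3 rel.py; done
python3 - <<'E'
from h import *
p,d,m=grab("top"); cv2.imwrite("pics/top2.png",cv2.resize(p[90:250,240:430,::-1],None,fx=4,fy=3.7));P=cloud(m,d)
yw=np.deg2rad(84.148-90);X=np.array([np.cos(yw),np.sin(yw),0]);Y=np.array([-X[1],X[0],0]);c=np.array([.62597,-.0759,.115])
D=P-c;a=D@X;b=D@Y;z=P[...,2];k=(abs(b)<.175)&(a<-.1)&(a>-.25)&(abs(z-.095)<.01)
print(k.sum(),np.median(a[k]))
E
```

```text
t 7.28 till-rail frame tcp mm [-194.8  -31.7  -26.3] tip z 77.7
F [ 3.59 -1.36 -2.39] open 0.011146641898728863 xerr [-1.    -0.     0.002] tz [ 2.3e-03  2.0e-04 -1.0e+00]
t 7.45 till-rail frame tcp mm [-194.9  -31.6  -26.2] tip z 77.8
F [ 7.17 -2.85 -5.18] open 0.005015213259120169 xerr [-1.     0.     0.008] tz [ 7.8e-03  3.0e-04 -1.0e+00]
417 -0.13132662015485919
```

View pics/top2.png

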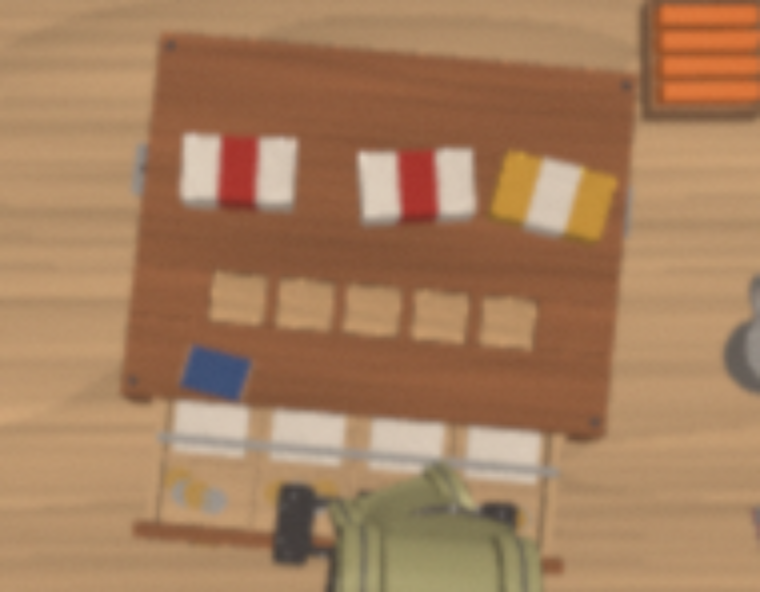

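The drawer stopped moving while the force rose, so it is at its stop (board at row ~545). All goods stand in place. I'll back off and lift out.

```bash
python3 -m inch '-1 -0.008 0 0 0 0 0;-1 -0.01 0 0 0 0 0;-1 0 0 0 0 0 0;-1 0 0 0 0 0 0'>/dev/null; python3 rel.py; python3 -m inch '-1 0 0 -0.02 0 0 0;-1 0 0 -0.03 0 0 0;-1 0 0 -0.03 0 0 0;-1 0 0 -0.03 0 0 0;-1 0 0 0 0 0 0;-1 0 0 0 0 0 0'>/dev/null; python3 rel.py
python3 - <<'E'
from h import *
p,d,m=grab("top");P=cloud(m,d)
yw=np.deg2rad(84.148-90);X=np.array([np.cos(yw),np.sin(yw),0]);Y=np.array([-X[1],X[0],0]);c=np.array([.62597,-.0759,.115])
D=P-c;a=D@X;b=D@Y;z=P[...,2];k=(abs(b)<.175)&(a<-.18)&(a>-.25)&(abs(z-.095)<.01)
print(k.sum(),np.median(a[k]),np.percentile(a[k],[5,95]))
E
```

```text
t 7.83 till-rail frame tcp mm [-181.6  -31.7  -26.4] tip z 77.6
F [-0.42  0.03  0.77] open 0.006732106026049462 xerr [-1.    -0.    -0.002] tz [-1.5e-03  3.0e-04 -1.0e+00]
t 8.33 till-rail frame tcp mm [-181.3  -32.    84.6] tip z 188.6
F [-1.08 -0.62 -0.97] open 0.0060433156254798065 xerr [-1.    -0.     0.001] tz [ 1.4e-03 -5.0e-04 -1.0e+00]
222 -0.21283691307120944 [-0.21910381 -0.20537158]
```

```bash
python3 -c "from plant import r;print(r.finish_job())"
```

```text
the job is handed in; nothing more can be done
None
```

I handed the job in at about 8 s of the 54 s allowed: the left-most panel was the catch, and pressing it sprang the drawer out. I then drew the drawer to its stop and lifted the gripper clear. By camera the drawer is about 125 mm out, and the goods on the till look undisturbed; the hand-in gave no verdict.

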